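Lock the carving stand by feel

ROBOT

A 7-joint arm with a two-finger parallel gripper is mounted at the origin on the work surface. World frame = base frame: x ahead of the robot, y to its left, z up, the work surface at z = 0. Lengths are in m, angles in rad, forces in N, time in s.
With the tool pointing down it reaches from about 0.35 to 0.9 m from the base axis. Payload 19.9 kg.
Tool frame: the origin (TCP) lies at the very end of the fingers, on their centre line; the grasp point (between the pads) lies 19 mm behind it; z points along the fingers, y is the line along which they close (so a half turn about z gives the same grasp; the last joint's range is limited). The gripper opens to 85 mm and grips with 20 to 120 N. Pads are 22 mm wide; open, the fingers measure 114 mm over their backs; the gripper's body (76 mm by 85 mm) begins 54 mm behind the grasp point. The pads swing forward as they close: fully open they stand 13 mm farther back than shut.
Start: joints at [1.105, 0.417, -0.01, 1.614, 0.005, 1.111, -0.053], TCP at [0.258, -0.569, 0.231] pointing down, gripper open.
Joint ranges: [-2.81, 2.81], [-0.39, 2.02], [-1.27, 1.25], [0.06, 2.57], [-1.19, 4.33], [0.19, 2], [-2.82, 2.82]. Speed limits (rad/s): [1.89, 1.89, 2.39, 2.39, 3.01, 3.01, 3.01].

INTERFACE

Orientations are given as a unit quaternion [w, x, y, z].
In Python, from plant import monitor, optics, env gives the robot as it stands. The module is installed in compiled form; this text tells all that it offers.
- The arm moves only by the tool move_arm, never from a script. Its argument "moves" is a list of rows, each an object with "angular": the turn, a rotation vector about the world's x, y, z scaled (see below), a list of three; "linear": the shift along the world's x, y, z scaled (see below), a list of three; "grip": the opening in per cent of the stroke, from 0 (shut) to 100 (fully open). A call has 1 to 10 rows; each row shifts and turns the commanded pose from where the row before left it; what a row does not reach is not made up. The controller multiplies each number of a shift by 0.8 m and each number of a turn by 0.08 rad. A row lasts 1/10 s, in which the tool goes at most 50 mm and 8.59 degrees, less where a joint would pass 70% of its speed; a pose out of reach is approached as far as the arm can. A call with a number of a shift or a turn outside -1 to 1 is refused whole. A call with a gripper value outside its range is refused whole. The fingers move at their own pace and stop on an object; the grip force is fixed at half the most. Time passes only in rows, so rows that do not move let the fingers close. It gives the time, the measured TCP pose, the force, the opening and the grip force at its end, in the units of the state.
- monitor.observe(): the state, without advancing time (a new reading comes with each control period).
- optics.camera(name): name is "scene" or "top" or "wrist"; returns (picture, depth): 420x560x3 uint8, red, green, blue; 420x560 float32, m along the optical axis (not along the pixel's ray), 0 where there is no reading.
- optics.calibration(name): a dict with "fx", "fy", "cx", "cy" (pixels), "xyz" and "rotation" of the camera in the world. Camera axes: x right, y down, z forward; pixel columns grow to the right and rows downward; lengths in m; the calibration is good to about 2 mm. A picture is of the moment at which its call begins: read the wrist's pose just before it. calibration takes no time and is no camera call; for the wrist camera it gives the pose at the moment of the call.
- env.sign_off(): hands the job in; it is judged then, once.
The state is a dict: "clock": time; "joint_positions": joint angles; "qvel": joint speeds; "tau": joint torques, N m; "tool_pos": TCP position; "tcp_rot": TCP orientation; "wrist_force": force on the tool from outside, world axes, zero at the start; "wrist_torque": the same for the moment, N m; "opening": finger opening in m; "finger_force": force on a finger pad.
Only numpy, scipy, OpenCV 4.12 (cv2) and the standard library are available. Lean on these libraries where they do the work, as an engineer would, in place of code of your own. Each camera call takes 0.05 s, during which the arm holds its last target. There are 200 camera calls.

TASK

Take the red-handled lock pin out of the tool block and lock the carving stand with it: put the pin through the brush-covered slot in the stand's top, feel along the hidden bar below until the pin finds its hole, and push it fully home so that its brass collar sits flat on the stand, then let go. While feeling for the hole press gently, never with more than 40 N, and leave the other tools on the bench undisturbed.

Things in the scene. Friction and masses are not known exactly. Their poses are not given: they have to be found in the camera images.
- pin: Lock pin upright in any one of the block's three holes. Origin at the centre of its lower tip, z up. Steel rod 10 mm thick, 52 mm long, tip bevelled to 8 mm over its last 1.5 mm; brass collar, 30 mm wide, 52 to 58 mm above the tip, resting on the block; above it a red handle. 0.12 to 0.2 kg.
- pin_grip (a point): Middle of the pin's red handle, 93 mm above the tip. The handle is 24 x 24 mm square, 58 to 128 mm above the tip, flat sides facing along the pin's x and y axes, which are turned like the block's to within 0.1 rad.
- block: Wooden tool block, 190 (x) x 60 (y) x 60 mm high, fixed, origin under its centre. Three loose 14 mm holes in a row along its x axis, 60 mm apart, hold the pin and two gouges: take a tool with the fingers closing along the block's y axis, across the row.
- stand: Green carving stand, fixed. Origin on the table under the slot's middle; x across the slot, y along it. Housing 45 mm to either side in x, 106 mm in -y, its flat top 60 mm high. At +y a steel platter (radius 50 mm, centre 178 mm from the slot's middle) carries a half-carved blank, 166 mm high. Until the pin is well into the hole, it may press on the stand or its bar with less than 40 N.
- slot (a point): Centre of the slot's mouth in the stand's top, 60 mm above the table. Slot 14 mm wide (stand x), 80 mm long (stand y), through a 14 mm plate. A soft black dust brush in the mouth hides what is below and gives no resistance. With the pin home its collar rests on this surface, its tip 52 mm below.
- bar_face (a point): Point of the stand straight under the slot's middle, at the height of the hidden bar's flat level face, 24 mm below the stand's top. The face covers the whole slot. Its one round hole (12 mm, bevelled rim, through the 30 mm bar) lies on the slot's centre line, up to 28 mm from this point either way along y, elsewhere each time.
- slot_end (a point): The -y end of the slot, in the stand's top, 40 mm from its middle. How the hidden bar feels along the whole slot: it is spring-backed, starts to give at 2 to 3 N, then sinks 1 mm per 3 N, for 5 mm, then is rigid. It is braked along y and will not slide.
- gouge_a: Carving gouge with a round pale wooden handle, point down in the block; 24 mm thick, 128 mm tall, origin at its lower tip. To be left in place.
- gouge_b: Carving gouge with a round darker wooden handle, point down in the block; 24 mm thick, 128 mm tall, origin at its lower tip. To be left in place.
- mallet: Carver's round wooden mallet standing on its head, 80 mm wide, 168 mm tall, origin under its centre. Leave alone.
- sander: Cork sanding block, 100 x 60 x 30 mm, origin under its centre. Leave alone.
- offcut: Pale wood offcut, 70 x 40 x 30 mm, origin under its centre. Leave alone.
- brush_cup: Blue open cup, 72 mm wide, 90 mm tall, origin under its centre. Leave alone.
There are look-alikes about, which are no part of the job. Of the things shaped like the pin, the red one is meant.

How it is judged:
On the way, in this order (a step that is already met when the one before it is completed fails the run):
1. The pin has been lifted clear of the block (its tip over 75 mm above the table) (height (world z) of pin above 0.075 m), for 0.05 s.
2. The pin's tip is down through the slot, at the hidden bar (below 42 mm above the table) (x of pin in the frame of stand between -0.006 and 0.006 m and y of pin in the frame of stand between -0.038 and 0.038 m and z of pin in the frame of stand below 0.042 m), for 0.1 s.
At the end, for the whole second after the job is handed in: The pin stands at rest in the hidden hole through the slot, fully home: its tip within 3 mm of its lowest height (8 mm above the table), within 6 mm of the slot's centre line and within the slot's length, upright to within 0.08 rad, and released (x of pin in the frame of stand between -0.006 and 0.006 m and y of pin in the frame of stand between -0.038 and 0.038 m and z of pin in the frame of stand between 0.004 and 0.011 m and angle between pin's own z axis and vertical below 0.08 rad and linear speed of pin below 0.02 m/s); the robot touches nothing.
It fails at once if The pin is pressed against the stand or its hidden bar with 40 N or more while its tip is not yet in the hole (over 25 mm above the table) (contact force between pin and stand above 40 N and z of pin in the frame of stand above 0.025 m).
It fails at once if A gouge, the mallet, the sanding block, the offcut or the cup is moved by more than 25 mm (distance of any of gouge_a, gouge_b, mallet, sander, offcut, brush_cup from where it was at the start of the episode above 0.025 m).
It also fails if it takes over 48 s, if anything falls off the work surface, if the arm or the gripper's body presses on something with over 40 N, if the wrist force passes 120 N, or if a joint passes its speed limit or range.

## Working session

There is one attempt and no reset: what is moved stays moved. The work goes in short steps, Python scripts to look and compute and a tool call to move; the robot and the scene stay as the last step left them, time stands still between calls to the robot, and variables do not carry over. Pictures are saved under pics/ and viewed, at most 10 in all, crops included, and the job is handed in when it is done.

Besides the shell and the picture viewer there is one more tool, called after "Call:" as name(argument=value, ...), one argument or row to a line, values as JSON. move_arm: Moves the arm, as the interface text tells. Its arguments: {"type":"object","properties":{"moves":{"type":"array","items":{"type":"object","properties":{"angular":{"type":"array","items":{"type":"number"}},"linear":{"type":"array","items":{"type":"number"}},"grip":{"type":"number"}}}}},"required":["moves"]}

```bash
mkdir -p pics; cat > h.py <<'E'
import numpy as np, cv2
from plant import monitor, optics, env
def snap(n,f):
    c=optics.calibration(n); p,d=optics.camera(n)
    np.savez('pics/%s.npz'%f,p=p,d=d); cv2.imwrite('pics/%s.png'%f,p[:,:,::-1]); return p,d,c
def R(c):
    r=np.array(c['rotation'],float)
    if r.shape==(3,3): return r
    from scipy.spatial.transform import Rotation as Q
    return Q.from_quat([r[1],r[2],r[3],r[0]]).as_matrix()
def cloud(d,c):
    v,u=np.mgrid[:d.shape[0],:d.shape[1]]
    P=np.stack([(u-c['cx'])/c['fx']*d,(v-c['cy'])/c['fy']*d,d],-1)
    return P@R(c).T+np.array(c['xyz'])
E
python3 - <<'E'
from h import *
p,d,c=snap('top','top1');print(c)
p2,d2,c2=snap('scene','sc1');print(c2)
cv2.imwrite('pics/both.png',cv2.resize(np.hstack([p,p2])[:,:,::-1],(800,300)))
print(monitor.observe())
E
```

```text
{'fx': 426.10849627569434, 'fy': 426.10849627569434, 'cx': 278.8544088210473, 'cy': 207.090312946193, 'xyz': array([ 0.44807079, -0.07945665,  1.14465909]), 'rotation': array([-0.0406089 ,  0.71510801, -0.69742821,  0.0237767 ])}
{'fx': 489.6287013757963, 'fy': 489.6287013757963, 'cx': 282.7930152397293, 'cy': 206.09740469542433, 'xyz': array([ 1.26053933, -0.01719183,  0.99147888]), 'rotation': array([-0.23261657,  0.65007762,  0.67815335, -0.25178691])}
{'clock': 0.1, 'joint_positions': array([ 1.10444591,  0.41792777, -0.01032148,  1.61408762,  0.00469385,
        1.11065311, -0.0530206 ]), 'qvel': array([-2.57478371e-04, -6.61492305e-04, -1.34430557e-05, -2.74150467e-03,
        2.85083286e-04,  2.00111768e-03,  5.06349619e-04]), 'tau': array([ 1.03798815e-03, -8.65822649e+01,  6.79611359e-01, -4.35641134e+01,
        1.91442127e-02,  4.99961490e-03, -1.18391185e-05]), 'tool_pos': array([ 0.2575014 , -0.56917401,  0.23072538]), 'tcp_rot': array([-5.05566075e-04,  9.77522192e-01,  2.10831892e-01, -1.44880440e-04]), 'wrist_force': array([ 0.32404506, -1.05865815,  0.06094029]), 'wrist_torque': array([-0.0058095 , -0.02881113,  0.01819587]), 'finger_force': 0.0, 'opening': 0.08545732736581471}
```

View pics/top1.png

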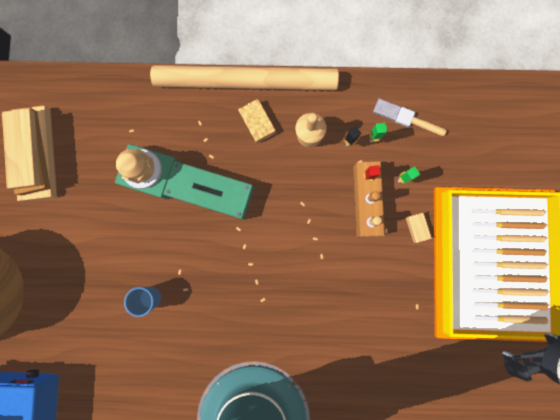

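View pics/sc1.png

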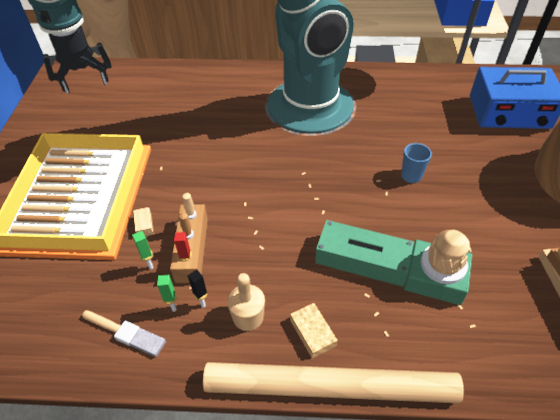

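The top view shows the red pin at (373,172) in the end hole of the block (centre about (370,199)), the slot at (207,189), and the platter at about (140,167). In the scene view the red handle is at (182,243) and the slot at (366,245). Green look-alikes stand near the pin.

```bash
cat > m.py <<'E'
from h import *
for n,f in(('top','top1'),('scene','sc1')):
    z=np.load('pics/%s.npz'%f);p,d=z['p'],z['d'];c=optics.calibration(n)
    W=cloud(d,c);h=cv2.cvtColor(p,cv2.COLOR_RGB2HSV);H,S,V=[h[...,i].astype(int) for i in range(3)]
    ok=d>0
    red=((H<6)|(H>174))&(S>180)&(V>80)&ok&(W[...,2]>.06)&(W[...,2]<.25)
    k,l,st,ce=cv2.connectedComponentsWithStats(red.astype(np.uint8))
    for i in range(1,k):
        if st[i,4]>20:
            q=W[l==i];t=q[q[:,2]>q[:,2].max()-.004]
            print(n,'red',ce[i],st[i,4],'top',t.mean(0).round(4),q[:,2].max(),len(t))
    x,y=W[...,0],W[...,1]
    if n=='top': blk=ok&(abs(W[...,2]-.06)<.005)&(H<20)&(np.hypot(x-.47,y+.3)<.16)
    else: blk=ok&(abs(W[...,2]-.06)<.005)&(H<20)&(np.hypot(x-.47,y+.3)<.16)
    k,l,st,ce=cv2.connectedComponentsWithStats(blk.astype(np.uint8));i=1+st[1:,4].argmax()
    r=cv2.minAreaRect(W[l==i][:,:2].astype(np.float32));print('block',r,cv2.boxPoints(r).round(3).tolist())
    g=(H>60)&(H<95)&(S>90)&ok&(abs(W[...,2]-.06)<.006)&(y>-.1)
    k,l,st,ce=cv2.connectedComponentsWithStats(g.astype(np.uint8));i=1+st[1:,4].argmax()
    q=W[l==i];r=cv2.minAreaRect(q[:,:2].astype(np.float32));print('stand top',r,q[:,2].mean(),cv2.boxPoints(r).round(3).tolist())
    # slot: dark pixels inside hull of region, ray cast onto z=.06
    m=cv2.fillConvexPoly(np.zeros(d.shape,np.uint8),cv2.convexHull(np.argwhere(l==i)[:,::-1].astype(np.int32)),1)
    dk=((V<45)&(m>0)).astype(np.uint8);k,l,st,ce=cv2.connectedComponentsWithStats(dk)
    i=1+st[1:,4].argmax();vu=np.argwhere(l==i)
    ray=np.stack([(vu[:,1]-c['cx'])/c['fx'],(vu[:,0]-c['cy'])/c['fy'],np.ones(len(vu))],-1)@R(c).T
    o=np.array(c['xyz']);P=o+ray*((.06-o[2])/ray[:,2])[:,None]
    rr=cv2.minAreaRect(P[:,:2].astype(np.float32));ev=np.linalg.svd(P[:,:2]-P[:,:2].mean(0))[2][0] if len(P)<3000 else 0
    print('slot',ce[i],len(vu),P.mean(0),rr,'dir',ev)
    gr=(H>45)&(H<75)&(S>150)&ok&(y<-.2)&(W[...,2]>.02)
    k,l,st,ce=cv2.connectedComponentsWithStats(gr.astype(np.uint8))
    for i in range(1,k):
        if st[i,4]>20: q=W[l==i];print('green',ce[i],q.min(0).round(3),q.max(0).round(3))
E
python3 m.py
```

```text
top red [372.51298701 171.73376623] 154 top [ 0.6333 -0.2797  0.1378] 0.14038100102037498 44
block ((0.5538191795349121, -0.2839285433292389), (0.15004634857177734, 0.060835450887680054), 3.339787244796753) [[0.47699999809265137, -0.257999986410141], [0.48100000619888306, -0.3190000057220459], [0.6299999952316284, -0.3100000023841858], [0.6269999742507935, -0.24899999797344208]]
stand top ((0.5972443222999573, 0.16804295778274536), (0.28251734375953674, 0.10617426037788391), 74.12390899658203) 0.060671371580701565 [[0.5080000162124634, 0.04699999839067459], [0.6100000143051147, 0.017999999225139618], [0.6869999766349792, 0.289000004529953], [0.5849999785423279, 0.3179999887943268]]Traceback (most recent call last):
  File "m.py", line 23, in <module>
    i=1+st[1:,4].argmax();vu=np.argwhere(l==i)
        ~~~~~~~~~~~~~~~^^
ValueError: attempt to get argmax of an empty sequence
```

```bash
sed -i 's/(V<45)&(m>0)/(V<70)\&(S<200)\&(m>0)\&(np.hypot(x-.57,y-.12)<.06)/; s/x-.47,y+.3)<.16/x-.555,y+.284)<.16/g' m.py; python3 m.py; python3 - <<'E'
from h import *
z=np.load('pics/top1.npz');print(z['p'][180:200,207].tolist(),z['d'][180:200,207])
E
```

```text
top red [372.51298701 171.73376623] 154 top [ 0.6333 -0.2797  0.1378] 0.14038100102037498 44
block ((0.5738850831985474, -0.2831275463104248), (0.19016879796981812, 0.06171421706676483), 3.198777914047241) [[0.47699999809265137, -0.257999986410141], [0.48100000619888306, -0.3190000057220459], [0.6710000038146973, -0.3089999854564667], [0.6669999957084656, -0.24699999392032623]]
stand top ((0.5972443222999573, 0.16804295778274536), (0.28251734375953674, 0.10617426037788391), 74.12390899658203) 0.060671371580701565 [[0.5080000162124634, 0.04699999839067459], [0.6100000143051147, 0.017999999225139618], [0.6869999766349792, 0.289000004529953], [0.5849999785423279, 0.3179999887943268]]
slot [206.49494949 189.12121212] 99 [0.58884361 0.13536355 0.06      ] ((0.5883892774581909, 0.13434864580631256), (0.07242801040410995, 0.00920992810279131), 73.81475067138672) dir [0.2743585  0.96162748]
green [378.50318471 130.52229299] [ 0.726 -0.307  0.076] [ 0.749 -0.283  0.132]
green [409.92465753 174.45205479] [ 0.616 -0.386  0.072] [ 0.645 -0.357  0.133]
scene red [505.16666667 106.96666667] 30 top
[... 914 characters left out ...]
32998275757), (0.07604626566171646, 0.009600965306162834), 74.03385162353516) dir [-0.27432362 -0.96163743]
green [140.60465116 248.37209302] [ 0.639 -0.378  0.076] [ 0.65  -0.368  0.127]
[[96, 176, 140], [97, 176, 140], [97, 176, 140], [97, 176, 140], [96, 176, 140], [94, 171, 137], [83, 143, 116], [62, 82, 74], [55, 56, 58], [49, 49, 50], [51, 51, 52], [57, 67, 63], [72, 120, 97], [91, 163, 130], [96, 173, 138], [97, 175, 139], [97, 176, 140], [98, 177, 141], [99, 178, 142], [97, 177, 140]] [1.1007727 1.097222  1.0997632 1.096869  1.0975275 1.0929358 1.0975822
 1.0998538 1.1059725 1.1000539 1.0973107 1.095798  1.1004962 1.097216
 1.0975673 1.0968624 1.0952463 1.0984364 1.0991644 1.0945473]
```

Call:
move_arm(
  moves=[
    {"linear":[0.047,0.036,0],"angular":[0,0,-0.46],"grip":60},
    {"linear":[0.047,0.036,0],"angular":[0,0,-0.46],"grip":60},
    {"linear":[0.047,0.036,0],"angular":[0,0,-0.46],"grip":60},
    {"linear":[0.047,0.036,0],"angular":[0,0,-0.46],"grip":60},
    {"linear":[0.047,0.036,0],"angular":[0,0,-0.46],"grip":60},
    {"linear":[0.047,0.036,0],"angular":[0,0,-0.46],"grip":60},
    {"linear":[0.047,0.036,0],"angular":[0,0,-0.46],"grip":60},
    {"linear":[0.047,0.036,0],"angular":[0,0,-0.46],"grip":60},
    {"linear":[0.047,0.036,0],"angular":[0,0,-0.46],"grip":60},
    {"linear":[0.047,0.036,0],"angular":[0,0,-0.46],"grip":60},
  ],
)

```text
clock: 1.1
tool_pos: [0.6348, -0.28, 0.231]
tcp_rot: [-0.0, 1.0, 0.028, -0.0]
wrist_force: [-0.6, -0.5, -0.7]
opening: 0.0514
finger_force: 0.0
```

```bash
cat > w.py <<'E'
from h import *
from scipy.spatial.transform import Rotation as Q
s=monitor.observe();p,d,c=snap('wrist','w%d'%int(s['clock']*100))
q=s['tcp_rot'];M=Q.from_quat([q[1],q[2],q[3],q[0]]).as_matrix()
print(s['clock'],s['tool_pos'].round(4),'toolz',M[:,2].round(4),'y ang',np.degrees(np.arctan2(M[1,1],M[0,1])),s['opening'])
W=cloud(d,c);h=cv2.cvtColor(p,cv2.COLOR_RGB2HSV);H,S,V=[h[...,i].astype(int) for i in range(3)]
red=((H<6)|(H>174))&(S>180)&(V>80)&(d>0)&(W[...,2]>.05)
k,l,st,ce=cv2.connectedComponentsWithStats(red.astype(np.uint8))
for i in range(1,k):
    if st[i,4]>60:
        q=W[l==i];z=np.percentile(q[:,2],99);t=q[q[:,2]>z-.003]
        print(ce[i],st[i],'top',t.mean(0).round(4),len(t),cv2.minAreaRect(t[:,:2].astype(np.float32)))
E
python3 w.py; ls pics
```

```text
1.1 [ 0.6348 -0.28    0.231 ] toolz [-5.e-04  2.e-04 -1.e+00] y ang -86.84024494273056 0.051415856055566554
[273.46894904 204.75238854] [ 258  179   32   48 1256] top [ 0.6367 -0.2804  0.1357] 818 ((0.6364642977714539, -0.28039857745170593), (0.020322449505329132, 0.021118277683854103), 5.109668254852295)
both.png
sc1.npz
sc1.png
top1.npz
top1.png
w110.npz
w110.png
```

Call:
move_arm(
  moves=[
    {"linear":[0.002,-0.0005,-0.04],"angular":[0,0,0.4],"grip":60},
    {"linear":[0,0,-0.045],"grip":60},
    {"linear":[0,0,-0.045],"grip":60},
    {"linear":[0,0,-0.036],"grip":60},
    {"linear":[0,0,-0.02],"grip":60},
    {"linear":[0,0,0],"grip":60},
    {"linear":[0,0,0],"grip":0},
    {"linear":[0,0,0],"grip":0},
    {"linear":[0,0,0],"grip":0},
    {"linear":[0,0,0],"grip":0},
  ],
)

```text
validation failed for argument at $.mo...
```

```bash
python3 -c "
from h import *
s=monitor.observe();print(s['opening'],s['finger_force'],s['wrist_force'],s['tool_pos'],s['clock'])"
```

```text
0.05127506227087766 0.0 [ 1.75527408  8.79889747 -1.97268357] [ 0.64041075 -0.2722801   0.23041259] 1.15
```

Call:
move_arm(
  moves=[
    {"linear":[0.002,-0.0005,-0.04],"angular":[0,0,0.4],"grip":60},
    {"linear":[0,0,-0.045],"angular":[0,0,0],"grip":60},
    {"linear":[0,0,-0.045],"angular":[0,0,0],"grip":60},
    {"linear":[0,0,-0.036],"angular":[0,0,0],"grip":60},
    {"linear":[0,0,0],"angular":[0,0,0],"grip":60},
    {"linear":[0,0,0],"angular":[0,0,0],"grip":60},
  ],
)

```text
clock: 1.75
tool_pos: [0.6353, -0.2819, 0.099]
tcp_rot: [-0.0, 0.999, 0.044, -0.0]
wrist_force: [0.0, -0.4, 0.7]
opening: 0.051
finger_force: 0.0
```

Call:
move_arm(
  moves=[
    {"linear":[0.001,0.001,-0.021],"angular":[0,0,0],"grip":60},
    {"linear":[0,0,0],"angular":[0,0,0],"grip":60},
    {"linear":[0,0,0],"angular":[0,0,0],"grip":0},
    {"linear":[0,0,0],"angular":[0,0,0],"grip":0},
    {"linear":[0,0,0],"angular":[0,0,0],"grip":0},
    {"linear":[0,0,0],"angular":[0,0,0],"grip":0},
    {"linear":[0,0,0],"angular":[0,0,0],"grip":0},
  ],
)

```text
clock: 2.45
tool_pos: [0.6365, -0.2813, 0.0828]
tcp_rot: [0.0, 0.999, 0.044, 0.001]
wrist_force: [0.2, 0.6, 6.3]
opening: 0.0234
finger_force: 59.6
```

Call:
move_arm(
  moves=[
    {"linear":[0,0,0.02],"angular":[0,0,0],"grip":0},
    {"linear":[0,0,0.035],"angular":[0,0,0],"grip":0},
    {"linear":[0,0,0.04],"angular":[0,0,0],"grip":0},
    {"linear":[0,0,0.04],"angular":[0,0,0],"grip":0},
    {"linear":[0,0,0.015],"angular":[0,0,0],"grip":0},
    {"linear":[0,0,0],"angular":[0,0,0],"grip":0},
    {"linear":[0,0,0],"angular":[0,0,0],"grip":0},
    {"linear":[0,0,0],"angular":[0,0,0],"grip":0},
  ],
)

```text
clock: 3.25
tool_pos: [0.6353, -0.2808, 0.1999]
tcp_rot: [-0.001, 0.999, 0.044, -0.001]
wrist_force: [0.3, 0.7, -1.8]
opening: 0.0235
finger_force: 58.9
```

```bash
cat >> w.py <<'E'
print(monitor.observe()['wrist_force'],monitor.observe()['wrist_torque'])
p2,d2,c2=snap('scene','s%d'%int(s['clock']*100))
cv2.imwrite('pics/pair%d.png'%int(s['clock']*100),cv2.resize(np.hstack([p,p2])[:,:,::-1],(800,300)))
E
python3 w.py; ls pics/pair*
```

```text
3.25 [ 0.6353 -0.2808  0.1999] toolz [-0.0023  0.001  -1.    ] y ang -84.91300882183283 0.023544178493047196
[273.30042715 329.65804461] [ 234  249   79  147 8428] top [ 0.6366 -0.281   0.2526] 4283 ((0.6353316307067871, -0.28117871284484863), (0.023023325949907303, 0.023737706243991852), 6.629679203033447)
[ 0.17582309 -0.6062803  -1.40070377] [-0.03394795  0.00089365  0.06663211]
pics/pair325.png
```

Call:
move_arm(
  moves=[
    {"linear":[-0.0058,0.0518,0],"angular":[0,0,-0.46],"grip":0},
    {"linear":[-0.0058,0.0518,0],"angular":[0,0,-0.46],"grip":0},
    {"linear":[-0.0058,0.0518,0],"angular":[0,0,-0.46],"grip":0},
    {"linear":[-0.0058,0.0518,0],"angular":[0,0,-0.46],"grip":0},
    {"linear":[-0.0058,0.0518,0],"angular":[0,0,-0.46],"grip":0},
    {"linear":[-0.0058,0.0518,0],"angular":[0,0,-0.46],"grip":0},
    {"linear":[-0.0058,0.0518,0],"angular":[0,0,-0.46],"grip":0},
    {"linear":[-0.0058,0.0518,0],"angular":[0,0,-0.46],"grip":0},
    {"linear":[-0.0058,0.0518,0],"angular":[0,0,-0.46],"grip":0},
    {"linear":[-0.0058,0.0518,0],"angular":[0,0,-0.46],"grip":0},
  ],
)

```text
clock: 4.35
tool_pos: [0.5889, 0.1349, 0.2011]
tcp_rot: [0.0, 0.99, -0.14, -0.0]
wrist_force: [1.6, 0.7, -2.5]
opening: 0.0236
finger_force: 59.1
```

Call:
move_arm(
  moves=[
    {"linear":[0,0,0],"angular":[0,0,0],"grip":0},
    {"linear":[0,0,0],"angular":[0,0,0],"grip":0},
    {"linear":[0,0,0],"angular":[0,0,0],"grip":0},
    {"linear":[0,0,0],"angular":[0,0,0],"grip":0},
  ],
)

```text
clock: 4.75
tool_pos: [0.5898, 0.132, 0.2014]
tcp_rot: [0.0, 0.99, -0.14, -0.0]
wrist_force: [0.8, -0.1, -2.0]
opening: 0.0232
finger_force: 59.3
```

```bash
python3 w.py; ls pics/pair*
```

```text
4.75 [0.5898 0.132  0.2014] toolz [-3.e-04 -3.e-04 -1.e+00] y ang -106.09172669305511 0.023178391082181636
[274.23469388 352.55922012] [ 235  293   78  104 5488] top [0.5907 0.1313 0.2542] 4179 ((0.5897514224052429, 0.13166175782680511), (0.023095160722732544, 0.022324584424495697), 73.78413391113281)
[-0.08338266  0.67920923 -2.26655176] [-0.02347215 -0.01226374 -0.02117724]
pics/pair325.png
pics/pair475.png
```

View pics/w475.png

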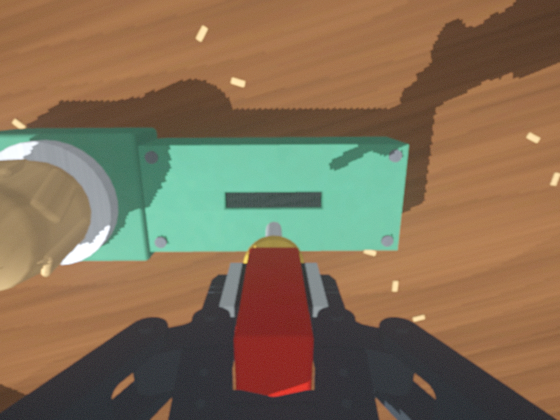

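The wrist view shows the slot unobstructed, from (225,192) to (322,208). The pin tip appears at (274,225), above the slot's middle.

```bash
cat > sl.py <<'E'
from h import *
import sys
z=np.load('pics/%s.npz'%sys.argv[1]);p=z['p'];c=optics.calibration('wrist');V=p.max(2)
o=np.array(c['xyz'])
def cast(uv,h):
    uv=np.array(uv,float).reshape(-1,2);r=np.stack([(uv[:,0]-c['cx'])/c['fx'],(uv[:,1]-c['cy'])/c['fy'],np.ones(len(uv))],-1)@R(c).T
    return o+r*((h-o[2])/r[:,2])[:,None]
m=np.zeros(V.shape,np.uint8);m[180:218,210:340]=(V[180:218,210:340]<80)
k,l,st,ce=cv2.connectedComponentsWithStats(m);i=1+st[1:,4].argmax();print(st[i],ce[i])
P=cast(np.argwhere(l==i)[:,::-1],.06);r=cv2.minAreaRect(P[:,:2].astype(np.float32));print('slot',P.mean(0),r)
print('top edge pts',cast([[145,140],[400,145]],.06),'bottom',cast([[150,248],[397,250]],.06))
t=monitor.observe()['tool_pos'];d=P.mean(0)-t;y=np.array([np.sin(np.radians(15.9)),np.cos(np.radians(15.9))]);x=np.array([y[1],-y[0]])
print('slot rel TCP stand x,y',d[:2]@x,d[:2]@y)
# rod columns/rows above brass
print(p[212:240,274].tolist())
print('tip z guess',cast([[274,222],[274,226]],.126))
E
python3 sl.py w475
```

```text
[271 195   2   1   2] [271.5 195. ]
slot [0.59214266 0.13290046 0.06      ] ((0.5921427011489868, 0.13290046155452728), (0.0008164611062966287, 0.0), -105.99710845947266)
top edge pts [[0.6618694  0.21539637 0.06      ]
 [0.60327098 0.02507152 0.06      ]] bottom [[0.57576303 0.24587798 0.06      ]
 [0.51567987 0.04297946 0.06      ]]
slot rel TCP stand x,y 0.002140918960099691 0.00114810500315441
[[124, 206, 175], [123, 204, 174], [121, 203, 172], [119, 202, 171], [120, 202, 173], [122, 203, 173], [121, 203, 171], [122, 203, 173], [122, 201, 171], [130, 188, 165], [141, 164, 158], [145, 151, 155], [143, 149, 153], [143, 151, 153], [143, 149, 154], [142, 150, 153], [144, 151, 154], [143, 151, 154], [141, 150, 152], [143, 149, 153], [142, 148, 154], [144, 152, 154], [143, 147, 145], [143, 138, 121], [141, 128, 85], [139, 125, 67], [141, 126, 70], [147, 130, 70]]
tip z guess [[0.59120372 0.1311551  0.126     ]
 [0.58858334 0.13190487 0.126     ]]
```

```bash
sed -i 's/<80/<120/' sl.py; cat >> sl.py <<'E'
for h in(.122,.124,.126,.128):
    e=cast([[274,221.5]],h)[0]-t
    print('tip centre rel TCP, tip z',h,e[:2]@x-.004,e[:2]@y)
W=z['p'].astype(int)
for row in (226,230,234): 
    g=W[row,255:295]; s=np.where(abs(g[:,0]-g[:,2])<20)[0]+255; print(row,s.min(),s.max(),z['d'][row,274])
print('depth-based',o+R(c)@(np.array([(274-c['cx'])/c['fx'],(224-c['cy'])/c['fy'],1])*z['d'][224,274]),t)
E
python3 sl.py w475
```

```text
[ 226  192   95   16 1414] [272.84865629 199.72277228]
slot [0.58798272 0.13295717 0.06      ] ((0.5881074666976929, 0.13280752301216125), (0.07752201706171036, 0.012754024937748909), 74.0034408569336)
top edge pts [[0.6618694  0.21539637 0.06      ]
 [0.60327098 0.02507152 0.06      ]] bottom [[0.57576303 0.24587798 0.06      ]
 [0.51567987 0.04297946 0.06      ]]
slot rel TCP stand x,y -0.0018754063928686769 6.298654332129562e-05
[[124, 206, 175], [123, 204, 174], [121, 203, 172], [119, 202, 171], [120, 202, 173], [122, 203, 173], [121, 203, 171], [122, 203, 173], [122, 201, 171], [130, 188, 165], [141, 164, 158], [145, 151, 155], [143, 149, 153], [143, 151, 153], [143, 149, 154], [142, 150, 153], [144, 151, 154], [143, 151, 154], [141, 150, 152], [143, 149, 153], [142, 148, 154], [144, 152, 154], [143, 147, 145], [143, 138, 121], [141, 128, 85], [139, 125, 67], [141, 126, 70], [147, 130, 70]]
tip z guess [[0.59120372 0.1311551  0.126     ]
 [0.58858334 0.13190487 0.126     ]]
tip centre rel TCP, tip z 0.122 -0.0033265033364572147 -0.0007928411220194535
tip centre rel TCP, tip z 0.124 -0.002635559661092219 -0.000790476662299511
tip centre rel TCP, tip z 0.126 -0.0019446159857272158 -0.0007881122025795951
tip centre rel TCP, tip z 0.128 -0.0012536723103622202 -0.0007857477428596527
226 267 279 0.21998104
230 266 280 0.21333544
234 266 281 0.20599344
depth-based [0.59240927 0.13082237 0.13339061] [0.58976912 0.13238281 0.20158467]
```

Call:
move_arm(
  moves=[
    {"linear":[-0.005,-0.018,-0.02],"angular":[0,0,0],"grip":0},
    {"linear":[-0.005,-0.018,-0.025],"angular":[0,0,0],"grip":0},
    {"linear":[0,0,-0.02],"angular":[0,0,0],"grip":0},
    {"linear":[0,0,-0.01],"angular":[0,0,0],"grip":0},
    {"linear":[0,0,0],"angular":[0,0,0],"grip":0},
    {"linear":[0,0,0],"angular":[0,0,0],"grip":0},
    {"linear":[0,0,0],"angular":[0,0,0],"grip":0},
  ],
)

```text
clock: 5.55
tool_pos: [0.5821, 0.1049, 0.1425]
tcp_rot: [-0.0, 0.99, -0.139, 0.001]
wrist_force: [-0.2, -0.0, -1.3]
opening: 0.0234
finger_force: 59.3
```

```bash
python3 w.py; ls -t pics/w*.png | head -1; python3 -c "
import cv2,glob,os
f=max(glob.glob('pics/w*.png'),key=os.path.getmtime);cv2.imwrite('pics/crop1.png',cv2.resize(cv2.imread(f)[130:310,140:400],None,fx=3,fy=3))"
```

```text
5.55 [0.5821 0.1049 0.1425] toolz [ 1.2e-03  4.0e-04 -1.0e+00] y ang -105.97884307013375 0.023414918997808044
[276.29710145 308.39130435] [265 299  23  20 138] top [0.5917 0.1007 0.1839] 40 ((0.5917903184890747, 0.10082614421844482), (0.00651060976088047, 0.001356326974928379), 78.14154815673828)
[274.4805526  358.84675877] [ 235  311   78   85 4705] top [0.5829 0.1041 0.1953] 4116 ((0.5819739103317261, 0.1044512540102005), (0.02305612526834011, 0.02238881029188633), 74.38392639160156)
[ 0.4952931  -0.19595062 -1.66899736] [ 0.00563331 -0.0720476   0.07545057]
pics/w555.png
```

View pics/crop1.png

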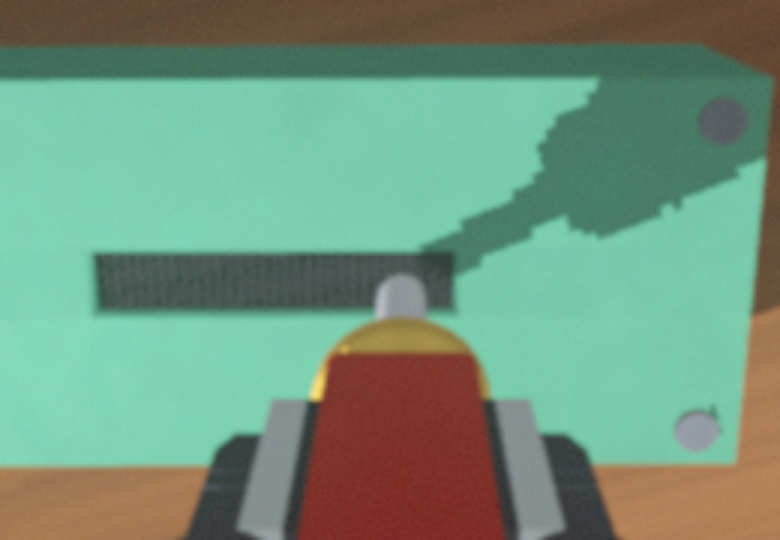

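The crop shows the tip at (401,272), 7 mm above the slot mouth. The slot spans x 95–455 and y 252–313, so the tip is about 12 mm from the −y end. Next I compute the lateral offset.

```bash
python3 - <<'E'
from h import *
c=optics.calibration('wrist');o=np.array(c['xyz'])
def cast(u,v,h):
    r=R(c)@np.array([(u-c['cx'])/c['fx'],(v-c['cy'])/c['fy'],1]);return o+r*(h-o[2])/r[2]
U=lambda x,y:(140+(x+.5)/3-.5,130+(y+.5)/3-.5)
a=np.radians(15.9);y=np.array([np.sin(a),np.cos(a)]);x=np.array([y[1],-y[0]])
t=monitor.observe()['tool_pos'];print(t)
s=(cast(*U(275,252),.06)+cast(*U(275,313),.06))/2-t;print('slot cl x',s[:2]@x)
for X in(95,455):print('end y',(cast(*U(X,283),.06)-t)[:2]@y)
for h in(.065,.067,.069):
    e=cast(*U(401,272),h)-t;print(h,'tip x',e[:2]@x-.004,'y',e[:2]@y)
E
```

```text
[0.58192479 0.10478546 0.14235256]
slot cl x -0.0019030461860074822
end y 0.06737511221738852
end y -0.012186100211069393
0.065 tip x -0.001679979011975008 y -0.00026191108351279106
0.067 tip x -0.0009984348911413043 y -0.00026385378107052747
0.069 tip x -0.0003168907703077076 y -0.00026579647862829433
```

Call:
move_arm(
  moves=[
    {"linear":[-0.001,0.0003,-0.01],"angular":[0,0,0],"grip":0},
    {"linear":[0,0,-0.01],"angular":[0,0,0],"grip":0},
    {"linear":[0,0,0],"angular":[0,0,0],"grip":0},
  ],
)

```text
clock: 5.95
tool_pos: [0.58, 0.1047, 0.1242]
tcp_rot: [0.0, 0.99, -0.139, -0.001]
wrist_force: [-0.3, -0.6, -2.1]
opening: 0.0231
finger_force: 59.3
```

Call:
move_arm(
  moves=[
    {"linear":[0,0,-0.007],"angular":[0,0,0],"grip":0},
    {"linear":[0,0,-0.005],"angular":[0,0,0],"grip":0},
    {"linear":[0,0,0],"angular":[0,0,0],"grip":0},
    {"linear":[0,0,0],"angular":[0,0,0],"grip":0},
  ],
)

```text
clock: 6.35
tool_pos: [0.5808, 0.1048, 0.116]
tcp_rot: [-0.0, 0.99, -0.139, -0.0]
wrist_force: [0.1, 0.7, -1.6]
opening: 0.0237
finger_force: 59.3
```

Call:
move_arm(
  moves=[
    {"linear":[0,0,-0.003],"angular":[0,0,0],"grip":0},
    {"linear":[0,0,0],"angular":[0,0,0],"grip":0},
  ],
)

```text
clock: 6.55
tool_pos: [0.5807, 0.1048, 0.1135]
tcp_rot: [-0.0, 0.99, -0.139, -0.0]
wrist_force: [-0.8, 0.1, -0.9]
opening: 0.0233
finger_force: 59.3
```

Call:
move_arm(
  moves=[
    {"linear":[0,0,-0.003],"angular":[0,0,0],"grip":0},
    {"linear":[0,0,0],"angular":[0,0,0],"grip":0},
  ],
)

```text
clock: 6.75
tool_pos: [0.5807, 0.1048, 0.111]
tcp_rot: [-0.0, 0.99, -0.139, -0.0]
wrist_force: [-0.1, 0.3, -1.2]
opening: 0.0232
finger_force: 59.3
```

Call:
move_arm(
  moves=[
    {"linear":[0,0,-0.002],"angular":[0,0,0],"grip":0},
    {"linear":[0,0,0],"angular":[0,0,0],"grip":0},
  ],
)

```text
clock: 6.95
tool_pos: [0.5809, 0.1048, 0.1097]
tcp_rot: [-0.0, 0.99, -0.139, 0.0]
wrist_force: [-1.0, 0.4, 3.9]
opening: 0.0234
finger_force: 59.9
```

Call:
move_arm(
  moves=[
    {"linear":[0,0,-0.0025],"angular":[0,0,0],"grip":0},
    {"linear":[0,0,0],"angular":[0,0,0],"grip":0},
  ],
)

```text
clock: 7.15
tool_pos: [0.581, 0.1048, 0.1079]
tcp_rot: [-0.0, 0.99, -0.139, 0.0]
wrist_force: [-2.1, -1.2, 7.8]
opening: 0.0236
finger_force: 60.7
```

Call:
move_arm(
  moves=[
    {"linear":[0.0005,0.0018,0],"angular":[0,0,0],"grip":0},
    {"linear":[0.0005,0.0018,0],"angular":[0,0,0],"grip":0},
  ],
)

```text
clock: 7.35
tool_pos: [0.5819, 0.107, 0.1081]
tcp_rot: [0.0, 0.99, -0.139, 0.0]
wrist_force: [-2.2, -4.0, 8.2]
opening: 0.0234
finger_force: 60.5
```

Call:
move_arm(
  moves=[
    {"linear":[0.0005,0.0018,0],"angular":[0,0,0],"grip":0},
    {"linear":[0.0005,0.0018,0],"angular":[0,0,0],"grip":0},
  ],
)

```text
clock: 7.55
tool_pos: [0.5828, 0.1098, 0.1081]
tcp_rot: [0.0, 0.99, -0.139, 0.0]
wrist_force: [-2.0, -5.1, 8.9]
opening: 0.0236
finger_force: 60.5
```

Call:
move_arm(
  moves=[
    {"linear":[0.0005,0.0018,0],"angular":[0,0,0],"grip":0},
    {"linear":[0.0005,0.0018,0],"angular":[0,0,0],"grip":0},
  ],
)

```text
clock: 7.75
tool_pos: [0.5836, 0.1126, 0.1081]
tcp_rot: [0.0, 0.99, -0.139, 0.0]
wrist_force: [-1.3, -3.6, 8.2]
opening: 0.0236
finger_force: 60.5
```

Call:
move_arm(
  moves=[
    {"linear":[0.0005,0.0018,0],"angular":[0,0,0],"grip":0},
    {"linear":[0.0005,0.0018,0],"angular":[0,0,0],"grip":0},
  ],
)

```text
clock: 7.95
tool_pos: [0.5845, 0.1155, 0.1082]
tcp_rot: [0.0, 0.99, -0.139, 0.0]
wrist_force: [-1.2, -4.9, 8.1]
opening: 0.0233
finger_force: 60.5
```

Call:
move_arm(
  moves=[
    {"linear":[0.0005,0.0018,0],"angular":[0,0,0],"grip":0},
    {"linear":[0.0005,0.0018,0],"angular":[0,0,0],"grip":0},
  ],
)

```text
clock: 8.15
tool_pos: [0.5852, 0.1184, 0.1082]
tcp_rot: [0.0, 0.99, -0.139, 0.0]
wrist_force: [-0.8, -4.5, 8.0]
opening: 0.0233
finger_force: 60.5
```

Call:
move_arm(
  moves=[
    {"linear":[0.0005,0.0018,0],"angular":[0,0,0],"grip":0},
    {"linear":[0.0005,0.0018,0],"angular":[0,0,0],"grip":0},
  ],
)

```text
clock: 8.35
tool_pos: [0.586, 0.1213, 0.1081]
tcp_rot: [0.0, 0.99, -0.139, 0.0]
wrist_force: [-0.3, -5.8, 7.5]
opening: 0.0234
finger_force: 60.5
```

Call:
move_arm(
  moves=[
    {"linear":[0.0004,0.0018,0],"angular":[0,0,0],"grip":0},
    {"linear":[0.0005,0.0018,0],"angular":[0,0,0],"grip":0},
  ],
)

```text
clock: 8.55
tool_pos: [0.5868, 0.1242, 0.1082]
tcp_rot: [0.0, 0.99, -0.139, 0.0]
wrist_force: [-1.0, -4.7, 8.7]
opening: 0.0235
finger_force: 60.5
```

Call:
move_arm(
  moves=[
    {"linear":[0.0004,0.0018,0],"angular":[0,0,0],"grip":0},
    {"linear":[0.0005,0.0018,0],"angular":[0,0,0],"grip":0},
  ],
)

```text
clock: 8.75
tool_pos: [0.5875, 0.1271, 0.1081]
tcp_rot: [0.0, 0.99, -0.139, 0.0]
wrist_force: [-1.1, -4.8, 7.4]
opening: 0.0234
finger_force: 60.5
```

Call:
move_arm(
  moves=[
    {"linear":[0.0005,0.0018,0],"angular":[0,0,0],"grip":0},
    {"linear":[0.0005,0.0018,0],"angular":[0,0,0],"grip":0},
  ],
)

```text
clock: 8.95
tool_pos: [0.5883, 0.1299, 0.1081]
tcp_rot: [0.0, 0.99, -0.139, 0.0]
wrist_force: [-0.9, -4.3, 9.3]
opening: 0.0233
finger_force: 60.5
```

Call:
move_arm(
  moves=[
    {"linear":[0.0005,0.0018,0],"angular":[0,0,0],"grip":0},
    {"linear":[0.0005,0.0018,0],"angular":[0,0,0],"grip":0},
  ],
)

```text
clock: 9.15
tool_pos: [0.5891, 0.1328, 0.1082]
tcp_rot: [0.0, 0.99, -0.139, 0.0]
wrist_force: [-1.8, -4.2, 7.9]
opening: 0.0234
finger_force: 60.5
```

Call:
move_arm(
  moves=[
    {"linear":[0.0005,0.0018,0],"angular":[0,0,0],"grip":0},
    {"linear":[0.0005,0.0018,0],"angular":[0,0,0],"grip":0},
  ],
)

```text
clock: 9.35
tool_pos: [0.5899, 0.1357, 0.1081]
tcp_rot: [0.0, 0.99, -0.139, 0.0]
wrist_force: [-1.8, -3.3, 8.1]
opening: 0.0232
finger_force: 60.5
```

Call:
move_arm(
  moves=[
    {"linear":[0.0005,0.0018,0],"angular":[0,0,0],"grip":0},
    {"linear":[0.0005,0.0018,0],"angular":[0,0,0],"grip":0},
  ],
)

```text
clock: 9.55
tool_pos: [0.5907, 0.1386, 0.1082]
tcp_rot: [0.0, 0.99, -0.139, 0.0]
wrist_force: [-1.8, -4.6, 9.0]
opening: 0.0231
finger_force: 60.5
```

Call:
move_arm(
  moves=[
    {"linear":[0.0005,0.0018,0],"angular":[0,0,0],"grip":0},
    {"linear":[0.0005,0.0018,0],"angular":[0,0,0],"grip":0},
  ],
)

```text
clock: 9.75
tool_pos: [0.5915, 0.1415, 0.1082]
tcp_rot: [0.0, 0.99, -0.139, 0.0]
wrist_force: [-1.1, -4.2, 7.8]
opening: 0.0234
finger_force: 60.5
```

Call:
move_arm(
  moves=[
    {"linear":[0.0005,0.0018,0],"angular":[0,0,0],"grip":0},
    {"linear":[0.0005,0.0018,0],"angular":[0,0,0],"grip":0},
  ],
)

```text
clock: 9.95
tool_pos: [0.5923, 0.1444, 0.1081]
tcp_rot: [0.0, 0.99, -0.139, 0.0]
wrist_force: [-0.9, -3.8, 8.1]
opening: 0.0233
finger_force: 60.5
```

Call:
move_arm(
  moves=[
    {"linear":[0.0005,0.0018,0],"angular":[0,0,0],"grip":0},
    {"linear":[0.0005,0.0018,0],"angular":[0,0,0],"grip":0},
  ],
)

```text
clock: 10.15
tool_pos: [0.5931, 0.1472, 0.1081]
tcp_rot: [0.0, 0.99, -0.139, 0.0]
wrist_force: [-1.5, -4.4, 7.5]
opening: 0.0236
finger_force: 60.5
```

Call:
move_arm(
  moves=[
    {"linear":[0.0005,0.0018,0],"angular":[0,0,0],"grip":0},
    {"linear":[0.0005,0.0018,0],"angular":[0,0,0],"grip":0},
  ],
)

```text
clock: 10.35
tool_pos: [0.5939, 0.1501, 0.1082]
tcp_rot: [0.0, 0.99, -0.139, 0.0]
wrist_force: [-1.1, -4.4, 8.6]
opening: 0.0233
finger_force: 60.5
```

Call:
move_arm(
  moves=[
    {"linear":[0.0005,0.0018,0],"angular":[0,0,0],"grip":0},
    {"linear":[0.0005,0.0018,0],"angular":[0,0,0],"grip":0},
  ],
)

```text
clock: 10.55
tool_pos: [0.5947, 0.153, 0.1082]
tcp_rot: [0.0, 0.99, -0.139, 0.0]
wrist_force: [-1.7, -4.0, 8.9]
opening: 0.0233
finger_force: 60.5
```

Call:
move_arm(
  moves=[
    {"linear":[0.0005,0.0018,0],"angular":[0,0,0],"grip":0},
    {"linear":[0.0005,0.0018,0],"angular":[0,0,0],"grip":0},
  ],
)

```text
clock: 10.75
tool_pos: [0.5955, 0.156, 0.1081]
tcp_rot: [0.0, 0.99, -0.139, 0.0]
wrist_force: [-1.1, -4.3, 6.6]
opening: 0.0231
finger_force: 60.4
```

Call:
move_arm(
  moves=[
    {"linear":[0.0005,0.0018,0],"angular":[0,0,0],"grip":0},
    {"linear":[0,0,0],"angular":[0,0,0],"grip":0},
  ],
)

```text
clock: 10.95
tool_pos: [0.5955, 0.1583, 0.1075]
tcp_rot: [-0.0, 0.99, -0.139, 0.0]
wrist_force: [1.6, -0.1, -1.6]
opening: 0.0232
finger_force: 59.4
```

The force has fallen back to baseline, so the tip is in the hole. I'll push down gently and watch the force.

Call:
move_arm(
  moves=[
    {"linear":[0,0,-0.002],"angular":[0,0,0],"grip":0},
    {"linear":[0,0,-0.002],"angular":[0,0,0],"grip":0},
  ],
)

```text
clock: 11.15
tool_pos: [0.5954, 0.1581, 0.1042]
tcp_rot: [-0.0, 0.99, -0.139, -0.0]
wrist_force: [0.7, -0.2, -1.6]
opening: 0.0232
finger_force: 59.4
```

Call:
move_arm(
  moves=[
    {"linear":[0,0,-0.003],"angular":[0,0,0],"grip":0},
    {"linear":[0,0,-0.003],"angular":[0,0,0],"grip":0},
    {"linear":[0,0,0],"angular":[0,0,0],"grip":0},
  ],
)

```text
clock: 11.45
tool_pos: [0.5953, 0.158, 0.0992]
tcp_rot: [0.0, 0.99, -0.139, -0.0]
wrist_force: [1.5, -1.0, -3.0]
opening: 0.0231
finger_force: 59.3
```

Call:
move_arm(
  moves=[
    {"linear":[0,0,-0.004],"angular":[0,0,0],"grip":0},
    {"linear":[0,0,-0.003],"angular":[0,0,0],"grip":0},
    {"linear":[0,0,0],"angular":[0,0,0],"grip":0},
  ],
)

```text
clock: 11.75
tool_pos: [0.5954, 0.158, 0.0937]
tcp_rot: [0.0, 0.99, -0.139, -0.0]
wrist_force: [1.7, -1.6, -1.8]
opening: 0.0231
finger_force: 59.3
```

Call:
move_arm(
  moves=[
    {"linear":[0,0,-0.005],"angular":[0,0,0],"grip":0},
    {"linear":[0,0,-0.005],"angular":[0,0,0],"grip":0},
    {"linear":[0,0,0],"angular":[0,0,0],"grip":0},
  ],
)

```text
clock: 12.05
tool_pos: [0.5953, 0.158, 0.0854]
tcp_rot: [0.0, 0.99, -0.139, -0.0]
wrist_force: [1.5, -0.1, -2.7]
opening: 0.0231
finger_force: 59.2
```

Call:
move_arm(
  moves=[
    {"linear":[0,0,-0.002],"angular":[0,0,0],"grip":0},
    {"linear":[0,0,0],"angular":[0,0,0],"grip":0},
  ],
)

```text
clock: 12.25
tool_pos: [0.5954, 0.1581, 0.0843]
tcp_rot: [-0.0, 0.99, -0.139, -0.0]
wrist_force: [1.9, 0.2, -2.2]
opening: 0.0235
finger_force: 59.4
```

Call:
move_arm(
  moves=[
    {"linear":[0,0,-0.002],"angular":[0,0,0],"grip":0},
    {"linear":[0,0,0],"angular":[0,0,0],"grip":0},
  ],
)

```text
clock: 12.45
tool_pos: [0.5954, 0.1581, 0.0828]
tcp_rot: [-0.0, 0.99, -0.139, -0.0]
wrist_force: [1.4, -0.5, -2.8]
opening: 0.0233
finger_force: 59.5
```

Call:
move_arm(
  moves=[
    {"linear":[0,0,-0.002],"angular":[0,0,0],"grip":0},
    {"linear":[0,0,0],"angular":[0,0,0],"grip":0},
  ],
)

```text
clock: 12.65
tool_pos: [0.5957, 0.1582, 0.0827]
tcp_rot: [-0.0, 0.99, -0.139, 0.0]
wrist_force: [-8.0, -3.2, 22.6]
opening: 0.0231
finger_force: 62.4
```

Seated on its collar. Ease off, release, and rise.

Call:
move_arm(
  moves=[
    {"linear":[0,0,0.002],"angular":[0,0,0],"grip":0},
    {"linear":[0,0,0],"angular":[0,0,0],"grip":60},
    {"linear":[0,0,0],"angular":[0,0,0],"grip":60},
    {"linear":[0,0,0],"angular":[0,0,0],"grip":60},
    {"linear":[0,0,0],"angular":[0,0,0],"grip":60},
    {"linear":[0,0,0.03],"angular":[0,0,0],"grip":60},
    {"linear":[0,0,0.05],"angular":[0,0,0],"grip":60},
    {"linear":[0,0,0.05],"angular":[0,0,0],"grip":60},
    {"linear":[0,0,0],"angular":[0,0,0],"grip":60},
    {"linear":[0,0,0],"angular":[0,0,0],"grip":60},
  ],
)

```text
clock: 13.65
tool_pos: [0.5957, 0.1581, 0.1875]
tcp_rot: [-0.0, 0.99, -0.139, 0.001]
wrist_force: [-0.5, 0.2, -0.4]
opening: 0.0511
finger_force: 0.0
```

```bash
python3 w.py; cp $(ls -t pics/pair*.png | head -1) pics/fin.png
```

```text
13.65 [0.5957 0.1581 0.1875] toolz [ 1.5e-03  5.0e-04 -1.0e+00] y ang -106.00212398534782 0.05106711931637923
[273.40147601 240.15498155] [ 255  221   38   38 1355] top [0.5945 0.1582 0.1357] 1340 ((0.5942572355270386, 0.1582489162683487), (0.02178013324737549, 0.023186437785625458), 74.01103973388672)
[ 0.05511328  0.00351126 -0.38424918] [-0.02163708  0.02894689  0.02855482]
```

View pics/fin.png

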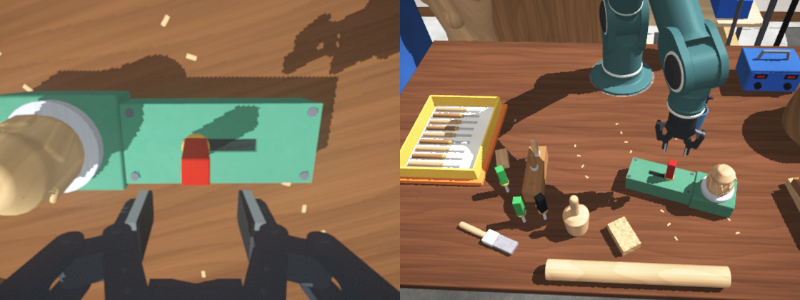

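The pin stands upright in the slot at about (195,160) in the left half. Its top measures 0.1357 m (0.136 expected when home), the gripper is clear, and the other tools look undisturbed.

```bash
python3 -c "
from plant import env
print(env.sign_off())"
```

```text
the job is handed in; nothing more can be done
None
```

The red pin is locked fully home in the stand and released, and the job was handed in at about 14 s of the 48 s allowed; sign-off returned no verdict.

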